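Walk the loaded toolbox home into its bench frame

ROBOT

A 6-joint arm with a two-finger parallel gripper is mounted at the origin on the work surface. World frame = base frame: x ahead of the robot, y to its left, z up, the work surface at z = 0. Lengths are in mm, angles in rad, forces in N, time in s.
With the tool pointing down it reaches from about 350 to 975 mm from the base axis. Payload 7.1 kg.
Tool frame: the origin (TCP) lies midway between the tips of the shut fingers; the grasp point (between the pads) lies 19 mm behind it; z points along the fingers, x is the direction in which the jaws open and shut, and the axes are right-handed (so a half turn about z gives the same grasp; the last joint's range is limited). The gripper opens to 88 mm and grips with 3 to 60 N. Pads are 20 mm wide; open, the fingers measure 115 mm over their backs; the gripper's body (75 mm by 178 mm) begins 61 mm behind the grasp point.
Start: joints at [1.152, 0.423, 1.63, -0, 1.089, -0.019], TCP at [243.239, 575.708, 222.675] pointing down, gripper open.
Joint ranges: [-3, 3], [-0.9, 2.11], [0.09, 2.58], [-1.31, 4.45], [0.11, 2.69], [-2.54, 2.54]. Speed limits (rad/s): [2.39, 2.39, 3.01, 3.14, 3.14, 3.14].

INTERFACE

Orientations are given as a rotation vector (axis times angle).
In Python, from workcell import telemetry, imaging, ticket gives the robot as it stands.
- The arm moves only by the tool jog_arm, never from a script. Its arguments are lists of equal length, an entry for each row: "travel": the shift along the world's x, y, z in units of 400 mm (1.0 is 400 mm), a list of three; "dr": the turn, a rotation vector about the world's x, y, z in units of 90 degrees (1.0 is 90 degrees), a list of three. In form: {"travel": [[tx, ty, tz], ...], "dr": [[wx, wy, wz], ...]}. A call has exactly 10 rows; each row is the pose to reach, as a shift and turn from the pose measured when the call began; what a row does not reach only later rows make up. A row lasts 1/10 s, in which the tool goes at most 50 mm and 8.59 degrees, less where a joint would pass 70% of its speed; a pose out of reach is approached as far as the arm can. A call with a number of a shift or a turn outside -1 to 1 is refused whole. A call with a gripper value outside its range is refused whole. "hand" is the opening, from -1 (shut) to 1 (fully open), set as the call begins (left out, the last holds). The fingers move at their own pace and stop on an object; the grip force is fixed at half the most. Time passes only in rows, so rows that repeat a pose let the fingers close, or fill a call up. It gives the time, the measured TCP pose, the force and the opening at its end, in the units of the state.
- telemetry.get_obs(): the state, without advancing time (a new reading comes with each control period).
- imaging.get_image(name): name is "scene" or "top"; returns a dict with "pixels" (420x560x3 uint8, red, green, blue), "range_z" (420x560 float32, mm along the optical axis (not along the pixel's ray), 0 where there is no reading), "fx", "fy", "cx", "cy" (pixels), "k1" (the pictures are not rectified: a ray, as slopes to the right and down, at radius r is drawn at 1 + k1 r^2 times it, then the intrinsics apply), "extrinsics" (4x4, takes a point from world to camera coordinates). Camera axes: x right, y down, z forward; pixel columns grow to the right and rows downward; lengths in mm; the calibration is good to about 2 mm. A picture is of the moment at which its call begins.
- ticket.close_job(): hands the job in, once; it reports no verdict.
The state is a dict: "t": time; "qpos": joint angles; "qvel": joint speeds; "joint_torque": joint torques, N m; "ee_pos": TCP position; "orientation": TCP orientation; "ft_force": force on the tool from outside, world axes, zero at the start; "moment": the same for the moment, N m; "width": finger opening in mm.
Only numpy, scipy, OpenCV 4.12 (cv2) and the standard library are available. Lean on these libraries where they do the work, as an engineer would, in place of code of your own. Each camera call takes 0.05 s, during which the arm holds its last target. There are 200 camera calls.

TASK

Walk the heavy toolbox forward across the bench into its steel frame by pushing its two rear corners in turn, a little at a time: never push on it with more than about 20 N, keep off the fragile plastic drawer fronts in the middle of its rear wall, never let it swing far out of line with the frame, and do not lift or tip it. Bring it home so that both sprung buffers on the rail are well pressed in, then swing the keeper bar round behind it so that it is locked there. Leave the other things on the bench alone.

Things in the scene. Friction and masses are not known exactly. Their poses are not given: they have to be found in the camera images.
- toolbox: Low grey steel toolbox, loaded (about 2.7 kg), 120 mm deep (x), 300 wide (y), 84 high plus a flat lid strap (to 92) that cannot be gripped. Origin: centre of its underside, at bench level. Four feet 7 mm high at x +-26, y +-100 mm; above them upright walls. Starts 20 to 60 mm short of the buffers, +x face towards them.
- rear_left (a point): Toolbox's rear left corner: on the rear (-x) wall at its +y edge, 30 mm above the bench; (-60, 150, 30) mm in the toolbox's frame, same axes. Push low on the wall close to this corner: moving one corner forward takes about 8 to 14 N (more against a buffer) and turns the box about the feet of its other side.
- rear_right (a point): Toolbox's rear right corner, the same at the -y edge: (-60, -150, 30) mm in the toolbox's frame, same axes.
- frame: Fixed dark steel frame: a rail 400 mm long (y), 50 high, 30 thick, whose face towards the toolbox is the plane x = 0; a strip 3 mm thick, 34 wide runs back from it along y = -215 and carries the keeper's post at x = -137.5 mm. Origin: on the bench under the middle of the rail's face; +x is the way the toolbox has to go.
- buffer_left (a joint): Left sprung buffer on the rail, at y = +110 mm of the frame, 32 mm above the bench: a rubber plunger 24 mm across, its face at x = -8 mm when free. Value: how far it is pressed in, 0 to 0.008 m; spring 0.6 N per mm. Home is pressed in by more than 2 mm; 4 mm is a good aim.
- buffer_right (a joint): Right sprung buffer, the same at y = -110 mm of the frame.
- keeper (a joint): Steel keeper bar on a post at x = -137.5, y = -215 mm of the frame; 16 mm wide, 92 long from the pivot, 15 to 27 mm above the bench. At 0 it points to the frame's -x; it swings clockwise from above to 1.571, pointing to +y, just behind the toolbox's rear wall, and gets there only if the toolbox is home. Stays where it is left; about 1.1 N at the knob moves it.
- keeper_pivot (a point): Top of the keeper's pivot, 29 mm above the bench, on the pivot axis.
- keeper_knob (a point): Top centre of the keeper's upright black knob (16 mm diameter, from 25 to 73 mm above the bench), 75 mm from the pivot axis along the bar.
- screw_jar: Bystander: glass jar with a steel cap, 64 mm diameter, 85 high, standing to the left of the work. Origin: centre of its underside.
- tape: Bystander: black tape measure, 30 x 70 x 62 mm high, standing to the left of the work. Origin: centre of its underside.
- wrench: Bystander: steel wrench 180 mm long, lying to the right of the work. Origin: under its middle.
- drawers: Fragile grey plastic drawer fronts on the middle of the toolbox's rear (-x) wall, 180 mm wide (y), 48 high, standing 8 mm proud at most. Only the bare steel 60 mm at each end of the wall may be pushed. Origin: their centre, (-62, 0, 46) mm in the toolbox's frame.

How it is judged:
By the outcome, as a careful person would: the job done as asked, in the order asked, and still so for the second after the job is handed in, with the robot touching nothing.
It also fails if it takes over 64 s, if anything falls off the work surface, if the arm or the gripper's body presses on something with over 40 N, if the wrist force passes 120 N, or if a joint passes its speed limit or range.

## Working session

There is one attempt and no reset: what is moved stays moved. The work goes in short steps, Python scripts to look and compute and a tool call to move; the robot and the scene stay as the last step left them, time stands still between calls to the robot, and variables do not carry over. Pictures are saved under pics/ and viewed, about 8 in all and at most 12, crops included, and the job is handed in when it is done.

Besides the shell and the picture viewer there is one more tool, called after "Request:" by a JSON object that holds its "name" and its "arguments". jog_arm: Moves the arm, as the interface text tells. Its arguments: {"type":"object","properties":{"travel":{"type":"array"},"dr":{"type":"array"},"hand":{"type":"number"}},"required":["travel","dr"]}

```bash
mkdir -p pics; ls
cat > h.py <<'E'
import numpy as np, cv2
from workcell import telemetry, imaging, ticket
def cloud(im):
    h,w=im["range_z"].shape
    v,u=np.mgrid[:h,:w].astype(float)
    K=np.array([[im["fx"],0,im["cx"]],[0,im["fy"],im["cy"]],[0,0,1.]])
    s=cv2.undistortPointsIter(np.stack([u.ravel(),v.ravel()],1)[:,None],K,np.array([im["k1"],0,0,0.]),None,None,(3,30,1e-7))[:,0]
    z=im["range_z"].ravel().astype(float)
    p=np.c_[s*z[:,None],z]
    E=np.asarray(im["extrinsics"]);P=(p-E[:3,3])@E[:3,:3]
    P[z==0]=np.nan
    return P.reshape(h,w,3)
def shot(n,f):
    im=imaging.get_image(n); cv2.imwrite("pics/"+f,im["pixels"][:,:,::-1]); np.savez("pics/"+f+".npz",P=cloud(im),rgb=im["pixels"]); return im
E
python3 - <<'E'
from h import *
a=shot("top","t0.png");b=shot("scene","s0.png")
cv2.imwrite("pics/both.png",cv2.resize(np.vstack([a["pixels"],b["pixels"]])[:,:,::-1],None,fx=.7,fy=.7))
print(telemetry.get_obs()); print(a["extrinsics"],b["extrinsics"],a["fx"],a["k1"])
E
```

```text
pics
{'t': 0.1, 'qpos': array([ 1.15198789e+00,  4.23769127e-01,  1.63058396e+00, -3.53310936e-05,
        1.08859101e+00, -1.90302870e-02]), 'qvel': array([ 0.00066948, -0.00113905, -0.00235281,  0.00159823,  0.00232635,
       -0.00217749]), 'joint_torque': array([ 3.31814908e-04, -5.45621502e+01, -2.74325931e+01,  6.46356982e-02,
        1.88657135e-02, -1.97331764e-05]), 'ee_pos': array([243.06353802, 575.27143058, 221.98812619]), 'orientation': array([ 2.61765915e+00,  1.73572450e+00, -1.76443863e-03]), 'ft_force': array([ 0.45887803,  0.02299666, -0.65361288]), 'moment': array([-0.04740344,  0.02607674,  0.00770564]), 'width': 87.93938829219343}
[[ 2.89179877e-02 -9.99463624e-01 -1.53692905e-02 -4.63094162e+01]
 [-9.92413344e-01 -2.68690907e-02 -1.19974189e-01  5.36523847e+02]
 [ 1.19496878e-01  1.87221011e-02 -9.92658037e-01  1.49851735e+03]
 [ 0.00000000e+00  0.00000000e+00  0.00000000e+00  1.00000000e+00]] [[ 3.42094812e-01  9.39593992e-01 -1.15875257e-02 -1.54834646e+02]
 [ 7.38611356e-01 -2.76501685e-01 -6.14817113e-01 -3.79158982e+02]
 [-5.80882435e-01  2.01767066e-01 -7.88584585e-01  1.46762779e+03]
 [ 0.00000000e+00  0.00000000e+00  0.00000000e+00  1.00000000e+00]] 491.92082013775524 0.06002031970616142
```

View pics/t0.png

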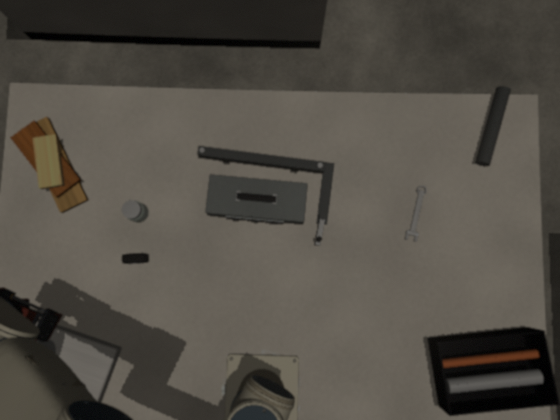

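View pics/s0.png

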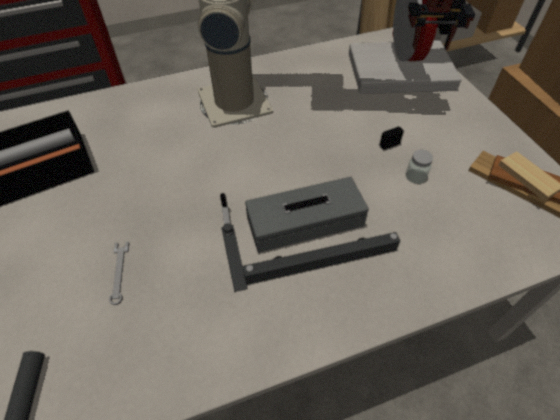

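The top view shows the toolbox at (257,199), the rail from (199,152) to (330,167) and the keeper knob at about (318,240). The jar (134,211) and tape (135,258) are to the left, and the wrench (415,213) is to the right.

```bash
cat > fit.py <<'E'
from h import *
def rect(pts):
    (c,(w,h),a)=cv2.minAreaRect(pts.astype(np.float32))
    B=cv2.boxPoints((c,(w,h),a)); e=[B[1]-B[0],B[2]-B[1]]
    L=max(e,key=np.linalg.norm); ang=np.arctan2(L[1],L[0])  # long axis ~ y
    ang=(ang-np.pi/2+np.pi/2)%np.pi-np.pi/2
    return np.round(c,1),sorted((round(float(w)),round(float(h)))),round(float(np.degrees(ang)),2)
def clean(P,lo,hi,box):
    m=(P[...,2]>lo)&(P[...,2]<hi)&(P[...,0]>box[0])&(P[...,0]<box[1])&(P[...,1]>box[2])&(P[...,1]<box[3])
    m=cv2.morphologyEx(m.astype(np.uint8),cv2.MORPH_OPEN,np.ones((3,3)))
    n,l,s,_=cv2.connectedComponentsWithStats(m)
    if n<2: return None
    return P[l==1+np.argmax(s[1:,4])]
E
python3 - <<'E'
from fit import *
for f in("t0","s0"):
    P=np.load(f"pics/{f}.png.npz")["P"]
    print(f,"bench z",np.nanmedian(P[300:310,200:400,2]) if f=="t0" else np.nanmedian(P[300:320,170:230,2]))
    for n,lo,hi in(("box",76,100),("rail",40,58)):
        q=clean(P,lo,hi,(420,820,-250,250)) if n=="box" else clean(P,lo,hi,(500,850,-320,320))
        if q is not None: print(n,len(q),rect(q[:,:2]),np.median(q[:,2]))
P=np.load("pics/t0.png.npz")["P"]
for u,v in[(199,152),(330,167),(207,220),(305,223),(308,178),(210,176),(320,240),(320,225),(134,211),(135,258)]: print(u,v,P[v,u].round(0))
E
python3 - <<'E'
import cv2
a=cv2.imread("pics/t0.png")[130:260,180:350]
b=cv2.imread("pics/s0.png")[170:300,200:410]
a=cv2.resize(a,(520,398),interpolation=3);b=cv2.resize(b,(642,398),interpolation=3)
import numpy as np
o=np.hstack([a,b]);o=cv2.resize(o,None,fx=.68,fy=.68);o=cv2.convertScaleAbs(o,alpha=1.8);cv2.imwrite("pics/c1.png",o)
E
```

```text
t0 bench z 0.48719779334987623
box 3867 (array([580.2,  33.5]), [121, 300], -3.79) 85.42889425240163
rail 1159 (array([710.1,  25.5]), [33, 399], -5.69) 50.39046337837846
s0 bench z -0.30396216150995975
box 4325 (array([582.8,  33.5]), [123, 300], -3.99) 83.45627280659778
rail 1890 (array([709.5,  26.5]), [40, 401], -5.95) 48.59707001483261
199 152 [724. 218.  53.]
330 167 [ 698. -195.    1.]
207 220 [517. 193.  -3.]
305 223 [ 516. -119.    1.]
308 178 [ 660. -125.    3.]
210 176 [643. 176.  85.]
320 240 [ 459. -162.   68.]
320 225 [ 508. -164.   27.]
134 211 [529. 399.  85.]
135 258 [390. 392.  66.]
```

View pics/c1.png

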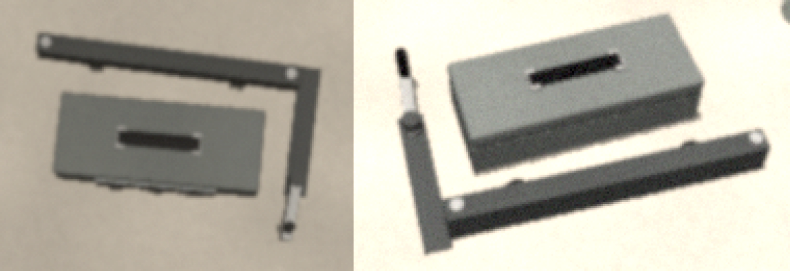

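```bash
cat >> fit.py <<'E'
from scipy.spatial.transform import Rotation as R
def edge(q,cen,yaw,lo=-140,hi=140):
    """front/rear edges in axes of yaw (deg) about cen: per-slice 3/97 percentiles, line fit -> x at y=0, slope deg"""
    t=np.radians(yaw);A=np.array([[np.cos(t),np.sin(t)],[-np.sin(t),np.cos(t)]])
    r=(q[:,:2]-cen)@A.T; out=[]
    for p in(3,97):
        ys=np.arange(lo,hi,10);xs=np.array([np.percentile(r[(r[:,1]>=y)&(r[:,1]<y+10),0],p) for y in ys])
        g=np.polyfit(ys+5,xs,1)
        for _ in range(3):
            e=np.abs(np.polyval(g,ys+5)-xs); k=e<=max(1.5,np.median(e)*2); g=np.polyfit((ys+5)[k],xs[k],1)
        out.append((round(g[1],1),round(-np.degrees(np.arctan(g[0])),2)))
    return out,(round(np.percentile(r[:,1],.5),1),round(np.percentile(r[:,1],99.5),1))
def go(pos,yawjaw,tilt,fyaw=-5.8):
    o=telemetry.get_obs(); t=np.radians(fyaw)
    R0=R.from_rotvec(o["orientation"])
    x=np.array([np.cos(np.radians(yawjaw)),np.sin(np.radians(yawjaw)),0]);z=np.array([0,0,-1.])
    Rt=R.from_matrix(np.c_[x,np.cross(z,x),z])
    Rt=R.from_rotvec(-np.radians(tilt)*np.array([-np.sin(t),np.cos(t),0]))*Rt
    print("from",o["ee_pos"].round(1),"travel",((np.array(pos)-o["ee_pos"])/400).round(4),"dr",((Rt*R0.inv()).as_rotvec()/(np.pi/2)).round(3))
E
python3 - <<'E'
from fit import *
for f in("t0","s0"):
    P=np.load(f"pics/{f}.png.npz")["P"]
    q=clean(P,76,100,(420,820,-250,250)); print(f,"box",edge(q,(695,27.5),-5.8,-120,120))
    q=clean(P,45,58,(500,850,-320,320)); print("rail",edge(q,(695,27.5),-5.8,-180,180))
    m=(P[...,2]>55)&(P[...,2]<76)&(abs(P[...,0]-462)<40)&(abs(P[...,1]+165)<40)
    print("knob",np.nanmean(P[m],0),m.sum())
    m=(P[...,2]>22)&(P[...,2]<35)&(abs(P[...,0]-500)<60)&(abs(P[...,1]+165)<40)
    print("bar",np.nanmean(P[m],0),m.sum(), P[m][:,0].min(),P[m][:,0].max())
go((485,175,130),84.2,10)
E
```

```text
t0 box ([(np.float64(-171.7), np.float64(1.89)), (np.float64(-59.9), np.float64(2.05))], (np.float64(-154.2), np.float64(141.6)))
rail ([(np.float64(1.4), np.float64(-0.03)), (np.float64(28.1), np.float64(-0.02))], (np.float64(-196.2), np.float64(194.1)))
knob [ 461.32974763 -159.00072708   71.42412539] 20
bar [ 503.18048999 -166.3519276    28.08769396] 155 445.72159490773265 546.1776359692295
s0 box ([(np.float64(-166.8), np.float64(2.16)), (np.float64(-54.0), np.float64(1.98))], (np.float64(-154.0), np.float64(141.9)))
rail ([(np.float64(4.7), np.float64(-0.1)), (np.float64(32.3), np.float64(-0.23))], (np.float64(-198.2), np.float64(195.4)))
knob [ 467.8973439  -160.06026475   66.95094687] 46
bar [ 511.26563056 -167.46968874   26.92235795] 174 465.3652262751269 551.3656259739629
from [243.1 575.3 222. ] travel [ 0.6048 -1.0007 -0.23  ] dr [-0.027 -0.108  0.19 ]
```

```bash
cat >> fit.py <<'E'
O=np.array([696.5,26.1]);FY=np.radians(-5.82)
FX_=np.array([np.cos(FY),np.sin(FY)]);FY_=np.array([-np.sin(FY),np.cos(FY)])
def W(x,y,z): return np.r_[O+x*FX_+y*FY_,z]
def F(p): d=np.asarray(p)[:2]-O; return np.r_[d@FX_,d@FY_,p[2]].round(1)
def st():
    o=telemetry.get_obs(); print("t",round(o["t"],2),"F",F(o["ee_pos"]),"force",(o["ft_force"][:2]@FX_).round(1),(o["ft_force"][:2]@FY_).round(1),o["ft_force"][2].round(1))
E
python3 -c "
from fit import *
go(W(-215,123,110),84.2,10)"
```

```text
from [243.1 575.3 222. ] travel [ 0.63   -1.0125 -0.28  ] dr [-0.027 -0.108  0.19 ]
```

Request:
{"name": "jog_arm", "arguments": {"travel": [[0.63, -1.0, -0.2], [0.63, -1.0, -0.2], [0.63, -1.0, -0.2], [0.63, -1.0, -0.2], [0.63, -1.0, -0.2], [0.63, -1.0, -0.2], [0.63, -1.0, -0.2], [0.63, -1.0, -0.2], [0.63, -1.0, -0.2], [0.63, -1.0, -0.2]], "dr": [[-0.027, -0.108, 0.19], [-0.027, -0.108, 0.19], [-0.027, -0.108, 0.19], [-0.027, -0.108, 0.19], [-0.027, -0.108, 0.19], [-0.027, -0.108, 0.19], [-0.027, -0.108, 0.19], [-0.027, -0.108, 0.19], [-0.027, -0.108, 0.19], [-0.027, -0.108, 0.19]], "hand": -1}}

```text
t: 1.1
ee_pos: [495.9, 172.4, 141.3]
orientation: [2.233, 2.014, 0.174]
ft_force: [-0.2, 0.9, -0.6]
width: 11.5
```

```bash
python3 -c "
from fit import *
st();go(W(-210,123,26),84.2,10);go(W(-195,123,26),84.2,10); print(telemetry.get_obs()['width'])"
```

```text
t 1.1 F [-214.4  125.2  141.3] force -0.3 0.8 -0.6
from [495.9 172.4 141.3] travel [ 0.0105 -0.0066 -0.2883] dr [ 0.001 -0.001  0.001]
from [495.9 172.4 141.3] travel [ 0.0478 -0.0104 -0.2883] dr [ 0.001 -0.001  0.001]
11.492820392946172
```

Request:
{"name": "jog_arm", "arguments": {"travel": [[0.01, -0.007, -0.1], [0.01, -0.007, -0.2], [0.01, -0.007, -0.285], [0.01, -0.007, -0.285], [0.015, -0.007, -0.285], [0.02, -0.008, -0.285], [0.025, -0.008, -0.285], [0.03, -0.009, -0.285], [0.035, -0.009, -0.285], [0.04, -0.01, -0.285]], "dr": [[0, 0, 0], [0, 0, 0], [0, 0, 0], [0, 0, 0], [0, 0, 0], [0, 0, 0], [0, 0, 0], [0, 0, 0], [0, 0, 0], [0, 0, 0]], "hand": -1}}

```text
t: 2.1
ee_pos: [512.4, 168.6, 27.9]
orientation: [2.232, 2.014, 0.176]
ft_force: [-0.1, -1.3, -0.3]
width: 0.2
```

Run:
```python
from fit import *
st();a=shot("top","t1.png")["pixels"][110:270,150:360];b=shot("scene","s1.png")["pixels"][130:290,180:410]
o=np.hstack([cv2.resize(a,(394,300),interpolation=3),cv2.resize(b,(400,278),interpolation=3)[:278].repeat(1,0) if 0 else cv2.copyMakeBorder(cv2.resize(b,(400,278),interpolation=3),0,22,0,0,0)])
cv2.imwrite("pics/c2.png",cv2.convertScaleAbs(o[:,:,::-1],alpha=1.8))
```

```text
t 2.1 F [-197.6  123.    27.9] force 0.0 -1.3 -0.3
```

View pics/c2.png

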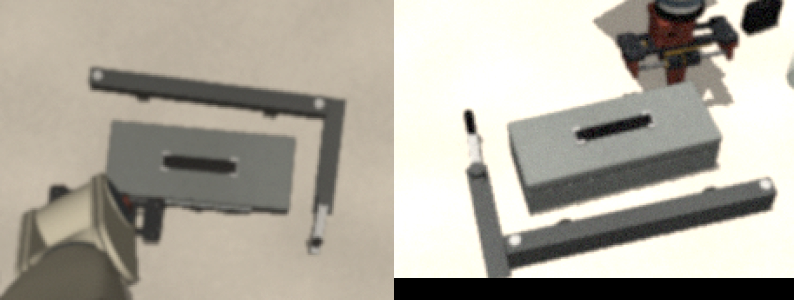

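Request:
{"name": "jog_arm", "arguments": {"travel": [[0.004, 0, 0], [0.008, -0.001, 0], [0.012, -0.001, 0], [0.016, -0.002, 0], [0.019, -0.002, 0], [0.022, -0.002, 0], [0.025, -0.003, 0], [0.028, -0.003, 0], [0.031, -0.003, 0], [0.034, -0.004, 0]], "dr": [[0, 0, 0], [0, 0, 0], [0, 0, 0], [0, 0, 0], [0, 0, 0], [0, 0, 0], [0, 0, 0], [0, 0, 0], [0, 0, 0], [0, 0, 0]], "hand": -1}}

```text
t: 3.2
ee_pos: [522.3, 166.3, 26.4]
orientation: [2.235, 2.016, 0.166]
ft_force: [-10.0, 4.6, 1.6]
width: 0.6
```

Request:
{"name": "jog_arm", "arguments": {"travel": [[0.011, -0.001, 0], [0.014, -0.001, 0], [0.017, -0.002, 0], [0.02, -0.002, 0], [0.023, -0.002, 0], [0.026, -0.003, 0], [0.029, -0.003, 0], [0.032, -0.003, 0], [0.035, -0.004, 0], [0.038, -0.004, 0]], "dr": [[0, 0, 0], [0, 0, 0], [0, 0, 0], [0, 0, 0], [0, 0, 0], [0, 0, 0], [0, 0, 0], [0, 0, 0], [0, 0, 0], [0, 0, 0]], "hand": -1}}

```text
t: 4.2
ee_pos: [533.9, 164.3, 25.1]
orientation: [2.238, 2.019, 0.157]
ft_force: [-10.7, 4.4, 1.2]
width: 0.4
```

```bash
cat >> fit.py <<'E'
def meas(f):
    for n in("top","scene"):
        shot(n,f+n+".png");P=np.load(f"pics/{f}{n}.png.npz")["P"]
        b=clean(P,76,89,(420,820,-250,250));r=clean(P,45,58,(500,850,-320,320))
        eb,yb=edge(b,O,-5.82,-110,110);er,yr=edge(r,O,-5.82,-180,180)
        face=(er[0][0]+er[1][0])/2-15
        print(n,"box rear/front rel. rail face, slopes",[(round(float(a-face),1),float(s)) for a,s in eb],"mid",round(float((eb[0][0]+eb[1][0])/2-face),1),"y",[float(v) for v in yb],"railslope",float(er[0][1]),"face",round(float(face),1))
E
python3 -c "
from fit import *
st();meas('m1')"
```

```text
t 4.2 F [-175.8  121.    25.1] force -11.1 3.2 1.2Traceback (most recent call last):
  File "<string>", line 3, in <module>
    st();meas('m1')
         ~~~~^^^^^^
  File "fit.py", line 43, in meas
    eb,yb=edge(b,O,-5.82,-110,110);er,yr=edge(r,O,-5.82,-180,180)
          ~~~~^^^^^^^^^^^^^^^^^^^^
  File "fit.py", line 20, in edge
    ys=np.arange(lo,hi,10);xs=np.array([np.percentile(r[(r[:,1]>=y)&(r[:,1]<y+10),0],p) for y in ys])
                                        ~~~~~~~~~~~~~^^^^^^^^^^^^^^^^^^^^^^^^^^^^^^^^^^
    return _quantile_unchecked(
        a, q, axis, out, overwrite_input, method, keepdims, weights)
    return _ureduce(a,
                    func=_quantile_ureduce_func,
    ...<5 lines>...
                    overwrite_input=overwrite_input,
                    method=method)
    r = func(a, **kwargs)
    result = _quantile(arr,
                       quantiles=q,
    ...<2 lines>...
                       out=out,
                       weights=wgt)
    slices_having_nans = np.isnan(arr[-1, ...])
                                  ~~~^^^^^^^^^
IndexError: index -1 is out of bounds for axis 0 with size 0
```

```bash
python3 - <<'E'
s=open('fit.py').read()
s=s.replace("ys=np.arange(lo,hi,10);xs","ys=np.array([y for y in range(lo,hi,10) if ((r[:,1]>=y)&(r[:,1]<y+10)).sum()>20]);xs")
open('fit.py','w').write(s)
E
python3 -c "
from fit import *
st();meas('m1')"
```

```text
t 4.25 F [-175.5  121.1   25.1] force -9.1 3.2 1.0
top box rear/front rel. rail face, slopes [(-160.0, -6.44), (-52.6, -2.08)] mid -106.3 y [-155.0, 138.8] railslope -0.27 face -1.8
scene box rear/front rel. rail face, slopes [(-163.2, -1.82), (-50.0, -1.72)] mid -106.6 y [-155.3, 140.6] railslope -0.06 face 2.0
```

Request:
{"name": "jog_arm", "arguments": {"travel": [[0.01, -0.001, 0], [0.012, -0.001, 0.001], [0.015, -0.001, 0.002], [0.018, -0.002, 0.003], [0.02, -0.002, 0.003], [0.022, -0.002, 0.003], [0.024, -0.002, 0.003], [0.026, -0.003, 0.003], [0.0, 0.0, 0.003], [-0.04, 0.004, 0.003]], "dr": [[0, 0, 0], [0, 0, 0], [0, 0, 0], [0, 0, 0], [0, 0, 0], [0, 0, 0], [0, 0, 0], [0, 0, 0], [0, 0, 0], [0, 0, 0]], "hand": -1}}

```text
t: 5.35
ee_pos: [518.7, 166.1, 26.5]
orientation: [2.237, 2.018, 0.16]
ft_force: [0.0, -0.7, 0.2]
width: 0.5
```

```bash
python3 -c "
from fit import *
st();meas('m2')
go(W(-200,-137,26),84.2,10)
go(W(-191,-137,26),84.2,10)"
```

```text
t 5.35 F [-191.1  121.3   26.5] force 0.1 -0.7 0.2
top box rear/front rel. rail face, slopes [(-160.9, -3.1), (-58.5, 2.68)] mid -109.7 y [-154.9, 65.0] railslope 0.14 face -1.9
scene box rear/front rel. rail face, slopes [(-159.6, -3.82), (-46.2, -3.85)] mid -102.9 y [-156.3, 140.6] railslope -0.35 face 1.8
from [516.1 165.7  26. ] travel [-8.110e-02 -6.391e-01 -1.000e-04] dr [ 0.003 -0.01   0.001]
from [516.1 165.7  26. ] travel [-5.870e-02 -6.414e-01 -1.000e-04] dr [ 0.003 -0.01   0.001]
```

Request:
{"name": "jog_arm", "arguments": {"travel": [[-0.08, 0.0, 0], [-0.082, -0.12, 0], [-0.084, -0.24, 0], [-0.087, -0.36, 0], [-0.09, -0.48, 0], [-0.091, -0.6, 0], [-0.091, -0.638, 0], [-0.08, -0.639, 0], [-0.065, -0.641, 0], [-0.058, -0.641, 0]], "dr": [[0.003, -0.01, 0], [0.003, -0.01, 0], [0.003, -0.01, 0], [0.003, -0.01, 0], [0.003, -0.01, 0], [0.003, -0.01, 0], [0.003, -0.01, 0], [0.003, -0.01, 0], [0.003, -0.01, 0], [0.003, -0.01, 0]], "hand": -1}}

```text
t: 6.45
ee_pos: [494.2, -90.0, 26.3]
orientation: [2.23, 2.015, 0.178]
ft_force: [0.4, 1.2, -0.4]
width: 0.7
```

```bash
python3 -c "
from fit import *
st();go(W(-157,-137,26),84.2,10)"
```

```text
t 6.45 F [-189.4 -136.    26.3] force 0.2 1.3 -0.4
from [494.2 -90.   26.3] travel [ 0.0804 -0.0107 -0.0007] dr [0.    0.001 0.   ]
```

Request:
{"name": "jog_arm", "arguments": {"travel": [[0.004, 0, 0], [0.008, -0.001, 0], [0.012, -0.001, 0], [0.015, -0.002, 0], [0.018, -0.002, 0.001], [0.021, -0.002, 0.001], [0.024, -0.003, 0.001], [0.027, -0.003, 0.002], [0.03, -0.003, 0.002], [0.034, -0.004, 0.002]], "dr": [[0, 0, 0], [0, 0, 0], [0, 0, 0], [0, 0, 0], [0, 0, 0], [0, 0, 0], [0, 0, 0], [0, 0, 0], [0, 0, 0], [0, 0, 0]], "hand": -1}}

```text
t: 7.45
ee_pos: [503.4, -90.7, 25.6]
orientation: [2.235, 2.02, 0.171]
ft_force: [-9.7, -2.5, 1.4]
width: 0.2
```

Request:
{"name": "jog_arm", "arguments": {"travel": [[0.011, -0.001, 0], [0.014, -0.001, 0], [0.017, -0.002, 0], [0.02, -0.002, 0], [0.023, -0.002, 0], [0.026, -0.003, 0], [0.029, -0.003, 0], [0.032, -0.003, 0], [0.035, -0.004, 0], [0.038, -0.004, 0]], "dr": [[0, 0, 0], [0, 0, 0], [0, 0, 0], [0, 0, 0], [0, 0, 0], [0, 0, 0], [0, 0, 0], [0, 0, 0], [0, 0, 0], [0, 0, 0]], "hand": -1}}

```text
t: 8.45
ee_pos: [513.9, -91.6, 24.0]
orientation: [2.241, 2.025, 0.163]
ft_force: [-9.8, -2.1, 0.7]
width: 0.3
```

```bash
python3 -c "
from fit import *
st();meas('m3')"
```

```text
t 8.45 F [-169.7 -135.6   24. ] force -9.5 -3.1 0.7
top box rear/front rel. rail face, slopes [(-154.6, -2.0), (-108.5, -31.1)] mid -131.5 y [-42.5, 142.3] railslope -0.12 face -2.1
scene box rear/front rel. rail face, slopes [(-152.9, 0.33), (-40.2, 0.11)] mid -96.6 y [-154.2, 141.5] railslope -0.2 face 1.9
```

Request:
{"name": "jog_arm", "arguments": {"travel": [[0.012, -0.001, 0.002], [0.016, -0.001, 0.003], [0.02, -0.002, 0.003], [0.024, -0.002, 0.004], [0.028, -0.003, 0.004], [0.032, -0.003, 0.004], [0.036, -0.004, 0.005], [0.04, -0.004, 0.005], [0.044, -0.004, 0.005], [0.044, -0.004, 0.005]], "dr": [[0, 0, 0], [0, 0, 0], [0, 0, 0], [0, 0, 0], [0, 0, 0], [0, 0, 0], [0, 0, 0], [0, 0, 0], [0, 0, 0], [0, 0, 0]], "hand": -1}}

```text
t: 9.55
ee_pos: [527.9, -92.7, 24.5]
orientation: [2.245, 2.03, 0.156]
ft_force: [-7.7, -1.4, -2.2]
width: 0.6
```

```bash
python3 -c "
from fit import *
st();meas('m4');go(W(-200,-136,26),84.2,10);go(W(-191,124,26),84.2,10);go(W(-181,124,26),84.2,10)"
```

```text
t 9.55 F [-155.7 -135.3   24.5] force -7.5 -2.2 -2.2
top box rear/front rel. rail face, slopes [(-139.9, 12.28), (-36.2, 2.92)] mid -88.1 y [-151.6, 138.4] railslope -0.28 face -2.0
scene box rear/front rel. rail face, slopes [(-146.8, 3.33), (-33.7, 3.37)] mid -90.2 y [-152.6, 143.8] railslope -0.13 face 1.8
from [527.9 -92.7  24.5] travel [-0.1103  0.0094  0.0039] dr [-0.003 -0.015 -0.   ]
from [527.9 -92.7  24.5] travel [-0.0221  0.6538  0.0039] dr [-0.003 -0.015 -0.   ]
from [527.9 -92.7  24.5] travel [0.0028 0.6512 0.0039] dr [-0.003 -0.015 -0.   ]
```

Request:
{"name": "jog_arm", "arguments": {"travel": [[-0.08, 0.01, 0.004], [-0.075, 0.1, 0.004], [-0.062, 0.22, 0.004], [-0.05, 0.34, 0.004], [-0.037, 0.46, 0.004], [-0.025, 0.58, 0.004], [-0.015, 0.653, 0.004], [-0.005, 0.652, 0.004], [0.006, 0.651, 0.004], [0.014, 0.65, 0.004]], "dr": [[-0.003, -0.015, 0], [-0.003, -0.015, 0], [-0.003, -0.015, 0], [-0.003, -0.015, 0], [-0.003, -0.015, 0], [-0.003, -0.015, 0], [-0.003, -0.015, 0], [-0.003, -0.015, 0], [-0.003, -0.015, 0], [-0.003, -0.015, 0]], "hand": -1}}

```text
t: 10.65
ee_pos: [533.6, 166.3, 26.0]
orientation: [2.231, 2.015, 0.176]
ft_force: [-1.0, -0.1, -0.8]
width: 0.5
```

Request:
{"name": "jog_arm", "arguments": {"travel": [[0.004, 0, 0], [0.008, -0.001, 0], [0.012, -0.001, 0], [0.015, -0.002, 0], [0.018, -0.002, 0.001], [0.021, -0.002, 0.001], [0.024, -0.003, 0.002], [0.027, -0.003, 0.003], [0.03, -0.003, 0.003], [0.034, -0.004, 0.003]], "dr": [[0, 0, 0], [0, 0, 0], [0, 0, 0], [0, 0, 0], [0, 0, 0], [0, 0, 0], [0, 0, 0], [0, 0, 0], [0, 0, 0], [0, 0, 0]], "hand": -1}}

```text
t: 11.65
ee_pos: [543.7, 164.0, 25.7]
orientation: [2.234, 2.017, 0.167]
ft_force: [-7.6, 3.3, -1.8]
width: 0.6
```

Request:
{"name": "jog_arm", "arguments": {"travel": [[0.011, -0.001, 0.003], [0.015, -0.001, 0.003], [0.019, -0.002, 0.003], [0.023, -0.002, 0.003], [0.027, -0.003, 0.004], [0.031, -0.003, 0.004], [0.035, -0.004, 0.004], [0.038, -0.004, 0.004], [0.041, -0.004, 0.004], [0.041, -0.004, 0.004]], "dr": [[0, 0, 0], [0, 0, 0], [0, 0, 0], [0, 0, 0], [0, 0, 0], [0, 0, 0], [0, 0, 0], [0, 0, 0], [0, 0, 0], [0, 0, 0]], "hand": -1}}

```text
t: 12.65
ee_pos: [556.8, 161.9, 25.9]
orientation: [2.237, 2.019, 0.159]
ft_force: [-7.6, 3.8, -1.5]
width: 0.6
```

```bash
python3 -c "
from fit import *
st();meas('m5')"
```

```text
t 12.65 F [-152.8  120.9   25.9] force -8.0 3.0 -1.5
top box rear/front rel. rail face, slopes [(-121.5, -10.36), (-104.5, 31.48)] mid -113.0 y [-155.9, 33.5] railslope -0.39 face -1.9
scene box rear/front rel. rail face, slopes [(-138.4, -0.98), (-25.4, -1.25)] mid -81.9 y [-155.0, 141.2] railslope -0.3 face 2.1
```

Request:
{"name": "jog_arm", "arguments": {"travel": [[0.01, -0.001, 0.002], [0.012, -0.001, 0.002], [0.015, -0.001, 0.002], [0.018, -0.002, 0.003], [0.02, -0.002, 0.003], [0.022, -0.002, 0.003], [0.024, -0.002, 0.003], [0.026, -0.003, 0.003], [0.0, 0.0, 0.003], [-0.06, 0.006, 0.003]], "dr": [[0, 0, 0], [0, 0, 0], [0, 0, 0], [0, 0, 0], [0, 0, 0], [0, 0, 0], [0, 0, 0], [0, 0, 0], [0, 0, 0], [0, -0.01, 0]], "hand": -1}}

```text
t: 13.75
ee_pos: [534.9, 164.6, 27.7]
orientation: [2.228, 2.009, 0.182]
ft_force: [-1.4, -0.7, -0.3]
width: 0.3
```

```bash
python3 -c "
from fit import *
st();meas('m6');go(W(-178,-137,26),84.2,10);go(W(-166,-137,26),84.2,10)"
```

```text
t 13.75 F [-174.8  121.4   27.7] force -1.3 -0.9 -0.3
top box rear/front rel. rail face, slopes [(-134.4, -3.17), (-26.8, -3.15)] mid -80.6 y [-155.6, 139.2] railslope -0.12 face -2.0
scene box rear/front rel. rail face, slopes [(-134.8, -2.73), (-21.8, -2.82)] mid -78.3 y [-155.9, 140.3] railslope -0.29 face 1.9
from [529.3 163.7  26.5] travel [-0.0595 -0.6397 -0.0013] dr [0.003 0.    0.   ]
from [529.3 163.7  26.5] travel [-0.0296 -0.6427 -0.0013] dr [0.003 0.    0.   ]
```

Request:
{"name": "jog_arm", "arguments": {"travel": [[-0.01, -0.04, 0], [-0.02, -0.16, 0], [-0.032, -0.28, 0], [-0.043, -0.4, 0], [-0.054, -0.52, 0], [-0.059, -0.62, 0], [-0.059, -0.64, 0], [-0.045, -0.641, 0], [-0.03, -0.642, 0], [-0.022, -0.643, 0]], "dr": [[0, 0, 0], [0, 0, 0], [0, 0, 0], [0, 0, 0], [0, 0, 0], [0, 0, 0], [0, 0, 0], [0, 0, 0], [0, 0, 0], [0, 0, 0]], "hand": -1}}

```text
t: 14.85
ee_pos: [522.0, -92.3, 26.8]
orientation: [2.226, 2.015, 0.172]
ft_force: [-0.2, 0.5, 1.0]
width: 0.1
```

Request:
{"name": "jog_arm", "arguments": {"travel": [[0.004, 0, 0], [0.008, -0.001, 0], [0.012, -0.001, 0], [0.015, -0.002, 0], [0.018, -0.002, 0.001], [0.021, -0.002, 0.001], [0.024, -0.003, 0.002], [0.027, -0.003, 0.003], [0.03, -0.003, 0.003], [0.034, -0.004, 0.003]], "dr": [[0, 0, 0], [0, 0, 0], [0, 0, 0], [0, 0, 0], [0, 0, 0], [0, 0, 0], [0, 0, 0], [0, 0, 0], [0, 0, 0], [0, 0, 0]], "hand": -1}}

```text
t: 15.85
ee_pos: [530.9, -93.1, 26.3]
orientation: [2.231, 2.021, 0.164]
ft_force: [-11.2, -1.1, 1.9]
width: 0.0
```

Request:
{"name": "jog_arm", "arguments": {"travel": [[0.01, -0.001, 0.002], [0.013, -0.001, 0.002], [0.016, -0.002, 0.003], [0.019, -0.002, 0.003], [0.022, -0.002, 0.003], [0.025, -0.003, 0.004], [0.028, -0.003, 0.004], [0.031, -0.003, 0.004], [0.031, -0.003, 0.004], [0.031, -0.003, 0.004]], "dr": [[0, 0, 0], [0, 0, 0], [0, 0, 0], [0, 0, 0], [0, 0, 0], [0, 0, 0], [0, 0, 0], [0, 0, 0], [0, 0, 0], [0, 0, 0]], "hand": -1}}

```text
t: 16.85
ee_pos: [539.0, -93.7, 26.3]
orientation: [2.236, 2.026, 0.157]
ft_force: [-8.4, -2.4, -2.0]
width: 0.6
```

```bash
python3 -c "
from fit import *
st();meas('m7')"
```

```text
t 16.85 F [-144.5 -135.2   26.3] force -8.1 -3.3 -2.0
top box rear/front rel. rail face, slopes [(-122.2, 8.47), (-20.1, -0.66)] mid -71.2 y [-153.5, 142.2] railslope 0.26 face -1.7
scene box rear/front rel. rail face, slopes [(-129.4, 0.67), (-16.2, 0.54)] mid -72.8 y [-154.3, 141.7] railslope -0.2 face 1.9
```

Request:
{"name": "jog_arm", "arguments": {"travel": [[0.01, -0.001, 0.002], [0.013, -0.001, 0.002], [0.016, -0.002, 0.002], [0.019, -0.002, 0.002], [0.022, -0.002, 0.003], [0.025, -0.003, 0.003], [0.028, -0.003, 0.003], [0.03, -0.003, 0.003], [0.032, -0.003, 0.003], [0.032, -0.003, 0.003]], "dr": [[0, 0, 0], [0, 0, 0], [0, 0, 0], [0, 0, 0], [0, 0, 0], [0, 0, 0], [0, 0, 0], [0, 0, 0], [0, 0, 0], [0, 0, 0]], "hand": -1}}

```text
t: 17.95
ee_pos: [546.3, -94.3, 25.7]
orientation: [2.243, 2.032, 0.147]
ft_force: [-12.7, -2.5, 2.1]
width: 0.3
```

```bash
python3 -c "
from fit import *
st();meas('m8');go(W(-172,-136,26),84.2,10);go(W(-166,124,26),84.2,10);go(W(-156,124,26),84.2,10)"
```

```text
t 17.95 F [-137.2 -135.    25.7] force -12.4 -3.8 2.1
top box rear/front rel. rail face, slopes [(-64.7, 34.13), (-23.2, -3.68)] mid -44.0 y [-29.4, 143.3] railslope -0.13 face -2.2
scene box rear/front rel. rail face, slopes [(-126.2, 2.55), (-13.3, 2.52)] mid -69.8 y [-153.5, 142.8] railslope -0.29 face 2.1
from [546.3 -94.3  25.7] travel [-0.0868  0.0063  0.0008] dr [ 0.    -0.017 -0.002]
from [546.3 -94.3  25.7] travel [-0.006   0.6514  0.0008] dr [ 0.    -0.017 -0.002]
from [546.3 -94.3  25.7] travel [0.0189 0.6489 0.0008] dr [ 0.    -0.017 -0.002]
```

Request:
{"name": "jog_arm", "arguments": {"travel": [[-0.075, 0.008, 0], [-0.075, 0.1, 0], [-0.063, 0.22, 0], [-0.05, 0.34, 0], [-0.035, 0.46, 0], [-0.022, 0.58, 0], [-0.008, 0.652, 0], [0.005, 0.651, 0], [0.015, 0.65, 0], [0.024, 0.649, 0]], "dr": [[0, -0.015, 0], [0, -0.015, 0], [0, -0.015, 0], [0, -0.015, 0], [0, -0.015, 0], [0, -0.015, 0], [0, -0.015, 0], [0, -0.015, 0], [0, -0.015, 0], [0, -0.015, 0]], "hand": -1}}

```text
t: 19.05
ee_pos: [555.9, 164.3, 25.5]
orientation: [2.231, 2.019, 0.171]
ft_force: [0.2, -0.8, 0.1]
width: 0.5
```

Request:
{"name": "jog_arm", "arguments": {"travel": [[0.004, 0, 0], [0.008, -0.001, 0], [0.012, -0.001, 0], [0.015, -0.002, 0], [0.018, -0.002, 0.001], [0.021, -0.002, 0.001], [0.024, -0.003, 0.002], [0.027, -0.003, 0.002], [0.03, -0.003, 0.002], [0.03, -0.003, 0.002]], "dr": [[0, 0, 0], [0, 0, 0], [0, 0, 0], [0, 0, 0], [0, 0, 0], [0, 0, 0], [0, 0, 0], [0, 0, 0], [0, 0, 0], [0, 0, 0]], "hand": -1}}

```text
t: 20.05
ee_pos: [564.7, 162.9, 25.1]
orientation: [2.233, 2.022, 0.164]
ft_force: [-8.4, 3.6, 1.7]
width: 0.5
```

```bash
python3 -c "
from fit import *
st();meas('m9')"
```

```text
t 20.05 F [-145.   122.7   25.1] force -8.7 2.8 1.7
top box rear/front rel. rail face, slopes [(-121.3, -1.61), (-41.6, 3.27)] mid -81.5 y [-153.0, 121.9] railslope 1.53 face -2.8
scene box rear/front rel. rail face, slopes [(-125.4, 1.9), (-12.0, 1.63)] mid -68.7 y [-153.8, 141.9] railslope -0.25 face 1.9
```

Request:
{"name": "jog_arm", "arguments": {"travel": [[0.01, -0.001, 0.002], [0.013, -0.001, 0.002], [0.016, -0.002, 0.002], [0.019, -0.002, 0.002], [0.022, -0.002, 0.003], [0.025, -0.003, 0.003], [0.028, -0.003, 0.003], [0.031, -0.003, 0.003], [0.033, -0.003, 0.003], [0.033, -0.003, 0.003]], "dr": [[0, 0, 0], [0, 0, 0], [0, 0, 0], [0, 0, 0], [0, 0, 0], [0, 0, 0], [0, 0, 0], [0, 0, 0], [0, 0, 0], [0, 0, 0]], "hand": -1}}

```text
t: 21.15
ee_pos: [573.5, 161.5, 24.9]
orientation: [2.237, 2.025, 0.153]
ft_force: [-11.8, 5.3, 3.4]
width: 0.5
```

```bash
python3 -c "
from fit import *
st();meas('m10');go(W(-170,123,26),84.2,10);go(W(-163,-137,26),84.2,10);go(W(-150,-137,26),84.2,10)"
```

```text
t 21.15 F [-136.1  122.2   24.9] force -12.3 4.1 3.4
top box rear/front rel. rail face, slopes [(-82.3, 3.48), (-9.4, -0.6)] mid -45.9 y [-155.2, 139.9] railslope -0.62 face -1.2
scene box rear/front rel. rail face, slopes [(-120.8, -0.95), (-7.7, -0.61)] mid -64.2 y [-155.0, 140.7] railslope -0.08 face 1.9
from [573.5 161.5  24.9] travel [-0.0841  0.0105  0.0028] dr [ 0.002 -0.011 -0.001]
from [573.5 161.5  24.9] travel [-0.1326 -0.6379  0.0028] dr [ 0.002 -0.011 -0.001]
from [573.5 161.5  24.9] travel [-0.1003 -0.6412  0.0028] dr [ 0.002 -0.011 -0.001]
```

Request:
{"name": "jog_arm", "arguments": {"travel": [[-0.075, 0.01, 0.002], [-0.085, -0.08, 0.002], [-0.095, -0.2, 0.002], [-0.105, -0.32, 0.002], [-0.115, -0.44, 0.002], [-0.125, -0.56, 0.002], [-0.133, -0.638, 0.002], [-0.12, -0.639, 0.002], [-0.105, -0.64, 0.002], [-0.09, -0.641, 0.002]], "dr": [[0, -0.011, 0], [0, -0.011, 0], [0, -0.011, 0], [0, -0.011, 0], [0, -0.011, 0], [0, -0.011, 0], [0, -0.011, 0], [0, -0.011, 0], [0, -0.011, 0], [0, -0.011, 0]], "hand": -1}}

```text
t: 22.25
ee_pos: [538.4, -94.2, 25.8]
orientation: [2.227, 2.017, 0.173]
ft_force: [0.9, -1.1, -0.3]
width: 0.6
```

```bash
python3 -c "
from fit import *
st();meas('m11');go(W(-135.8,-137,26),84.2,10)"
```

```text
t 22.25 F [-145.1 -135.7   25.8] force 1.0 -1.0 -0.3
top box rear/front rel. rail face, slopes [(-80.9, 28.73), (-15.2, -4.44)] mid -48.0 y [-63.9, 141.3] railslope -0.53 face -1.1
scene box rear/front rel. rail face, slopes [(-120.6, -1.0), (-7.9, -0.83)] mid -64.2 y [-155.1, 141.0] railslope -0.16 face 1.8
from [539.1 -93.9  25.9] travel [ 0.021  -0.0064  0.0003] dr [ 0.003  0.001 -0.002]
```

Request:
{"name": "jog_arm", "arguments": {"travel": [[0.004, 0, 0], [0.008, -0.001, 0], [0.011, -0.001, 0], [0.014, -0.001, 0], [0.017, -0.002, 0], [0.02, -0.002, 0.001], [0.023, -0.002, 0.001], [0.026, -0.003, 0.001], [0.029, -0.003, 0.002], [0.031, -0.003, 0.002]], "dr": [[0, 0, 0], [0, 0, 0], [0, 0, 0], [0, 0, 0], [0, 0, 0], [0, 0, 0], [0, 0, 0], [0, 0, 0], [0, 0, 0], [0, 0, 0]], "hand": -1}}

```text
t: 23.35
ee_pos: [546.4, -94.6, 25.0]
orientation: [2.231, 2.023, 0.165]
ft_force: [-13.4, -2.3, 4.2]
width: 0.6
```

```bash
python3 -c "
from fit import *
st();meas('m12')"
```

```text
t 23.35 F [-137.1 -135.3   25. ] force -13.1 -3.7 4.2
top box rear/front rel. rail face, slopes [(-25.2, 45.39), (-2.2, 5.39)] mid -13.7 y [46.5, 141.8] railslope -0.36 face -0.3
scene box rear/front rel. rail face, slopes [(-120.0, -0.15), (-7.1, -0.39)] mid -63.6 y [-154.9, 140.9] railslope -0.2 face 1.9
```

```bash
python3 -c "
from fit import *
for p in [(-165,-137,26),(-165,-137,110),(-213,-262,110),(-213,-262,48)]: go(W(*p),84.2,10)"
```

```text
from [546.4 -94.6  25. ] travel [-0.0699  0.0028  0.0025] dr [ 0.002 -0.006 -0.002]
from [546.4 -94.6  25. ] travel [-0.0699  0.0028  0.2125] dr [ 0.002 -0.006 -0.002]
from [546.4 -94.6  25. ] travel [-0.2209 -0.2959  0.2125] dr [ 0.002 -0.006 -0.002]
from [546.4 -94.6  25. ] travel [-0.2209 -0.2959  0.0575] dr [ 0.002 -0.006 -0.002]
```

Request:
{"name": "jog_arm", "arguments": {"travel": [[-0.035, 0.002, 0.002], [-0.07, 0.003, 0.002], [-0.07, 0.003, 0.1], [-0.07, 0.003, 0.21], [-0.11, -0.08, 0.21], [-0.16, -0.18, 0.21], [-0.22, -0.296, 0.21], [-0.22, -0.296, 0.21], [-0.22, -0.296, 0.13], [-0.22, -0.296, 0.058]], "dr": [[0, -0.006, 0], [0, -0.006, 0], [0, -0.006, 0], [0, -0.006, 0], [0, -0.006, 0], [0, -0.006, 0], [0, -0.006, 0], [0, -0.006, 0], [0, -0.006, 0], [0, -0.006, 0]], "hand": -1}}

```text
t: 24.45
ee_pos: [459.1, -213.9, 48.4]
orientation: [2.225, 2.014, 0.176]
ft_force: [0.5, 0.5, -0.3]
width: 0.0
```

Run:
```python
from fit import *
st();meas('m13')
P=np.load("pics/m13top.png.npz");a=P["rgb"][120:270,170:370]
b=np.load("pics/m13scene.png.npz")["rgb"][150:300,180:410]
o=np.hstack([cv2.resize(a,(400,300),interpolation=3),cv2.copyMakeBorder(cv2.resize(b,(400,261),interpolation=3),0,39,0,0,0)])
cv2.imwrite("pics/c3.png",cv2.convertScaleAbs(o[:,:,::-1],alpha=1.8))
o=telemetry.get_obs()["ee_pos"]
for th in np.linspace(0,np.pi/2,7):
    d=21
    K=np.array([-137.5-75*np.cos(th),-215+75*np.sin(th)])-d*np.array([np.sin(th),np.cos(th)])
    print(round(th,2),K.round(0),((W(*K,48)-o)/400).round(3))
```

```text
t 24.45 F [-211.9 -262.8   48.4] force 0.5 0.5 -0.3
top box rear/front rel. rail face, slopes [(-119.6, 1.15), (-11.8, -0.17)] mid -65.7 y [-154.2, 140.9] railslope -0.09 face -0.8
scene box rear/front rel. rail face, slopes [(-120.5, -0.24), (-7.5, -0.12)] mid -64.0 y [-154.9, 141.2] railslope -0.18 face 1.9
0.0 [-212. -236.] [0.012 0.061 0.006]
0.26 [-215. -216.] [0.01  0.112 0.006]
0.52 [-213. -196.] [0.021 0.162 0.006]
0.79 [-205. -177.] [0.045 0.207 0.006]
1.05 [-193. -161.] [0.079 0.244 0.006]
1.31 [-177. -148.] [0.122 0.271 0.006]
1.57 [-158. -140.] [0.171 0.286 0.006]
```

View pics/c3.png

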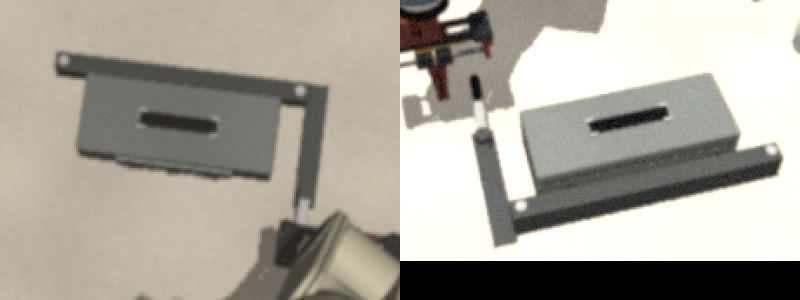

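Both buffers are covered and the box is square to the rail. The two cameras average to about 3 mm of press, so I'll nudge each corner roughly 1 mm further before swinging the keeper.

```bash
python3 -c "
from fit import *
for p in [(-168,-137,110),(-168,-137,26),(-145,-137,26)]: go(W(*p),84.2,10)"
```

```text
from [ 456.4 -211.7   45.6] travel [0.1478 0.2963 0.1611] dr [-0.    -0.003 -0.002]
from [ 456.4 -211.7   45.6] travel [ 0.1478  0.2963 -0.0489] dr [-0.    -0.003 -0.002]
from [ 456.4 -211.7   45.6] travel [ 0.205   0.2905 -0.0489] dr [-0.    -0.003 -0.002]
```

Request:
{"name": "jog_arm", "arguments": {"travel": [[0, 0, 0.12], [0, 0, 0.165], [0.04, 0.09, 0.165], [0.09, 0.19, 0.165], [0.145, 0.296, 0.165], [0.145, 0.296, 0.13], [0.145, 0.296, 0.04], [0.145, 0.296, -0.048], [0.165, 0.294, -0.048], [0.2, 0.291, -0.048]], "dr": [[0, 0, 0], [0, 0, 0], [0, 0, 0], [0, 0, 0], [0, 0, 0], [0, 0, 0], [0, 0, 0], [0, 0, 0], [0, 0, 0], [0, 0, 0]], "hand": -1}}

```text
t: 25.55
ee_pos: [536.1, -94.8, 27.0]
orientation: [2.232, 2.023, 0.171]
ft_force: [-0.0, 0.9, 0.8]
width: 0.6
```

```bash
python3 -c "
from fit import *
st();go(W(-131.4,-135.5,26),84.2,10)"
```

```text
t 25.55 F [-147.3 -136.5   27. ] force -0.1 0.9 0.8
from [536.1 -94.8  27. ] travel [ 0.0398 -0.0015 -0.0024] dr [-0.    -0.004 -0.002]
```

Request:
{"name": "jog_arm", "arguments": {"travel": [[0.006, 0, -0.002], [0.011, -0.001, -0.002], [0.016, -0.001, -0.002], [0.02, -0.002, -0.001], [0.023, -0.002, 0], [0.026, -0.002, 0], [0.029, -0.002, 0], [0.033, -0.003, 0], [0.037, -0.003, 0], [0.04, -0.004, 0]], "dr": [[0, 0, 0], [0, 0, 0], [0, 0, 0], [0, 0, 0], [0, 0, 0], [0, 0, 0], [0, 0, 0], [0, 0, 0], [0, 0, 0], [0, 0, 0]], "hand": -1}}

```text
t: 26.55
ee_pos: [546.8, -95.3, 25.3]
orientation: [2.239, 2.029, 0.161]
ft_force: [-13.9, 0.9, 5.7]
width: 0.6
```

```bash
python3 -c "
from fit import *
st();meas('m14');go(W(-165,123,26),84.2,10);go(W(-145,123,26),84.2,10)"
```

```text
t 26.55 F [-136.6 -136.    25.3] force -13.9 -0.5 5.7
top box rear/front rel. rail face, slopes [(-34.2, 44.99), (-7.3, 2.97)] mid -20.8 y [10.0, 141.8] railslope 0.29 face -0.6
scene box rear/front rel. rail face, slopes [(-120.2, -0.08), (-7.2, -0.02)] mid -63.7 y [-155.0, 141.1] railslope -0.34 face 1.9
from [546.9 -95.4  25.3] travel [-0.0053  0.6514  0.0018] dr [-0.002 -0.011 -0.002]
from [546.9 -95.4  25.3] travel [0.0445 0.6463 0.0018] dr [-0.002 -0.011 -0.002]
```

Request:
{"name": "jog_arm", "arguments": {"travel": [[-0.075, 0.008, 0.002], [-0.07, 0.1, 0.002], [-0.06, 0.22, 0.002], [-0.047, 0.34, 0.002], [-0.035, 0.46, 0.002], [-0.022, 0.58, 0.002], [-0.006, 0.651, 0.002], [0.01, 0.65, 0.002], [0.025, 0.648, 0.002], [0.04, 0.647, 0.002]], "dr": [[0, -0.011, 0], [0, -0.011, 0], [0, -0.011, 0], [0, -0.011, 0], [0, -0.011, 0], [0, -0.011, 0], [0, -0.011, 0], [0, -0.011, 0], [0, -0.011, 0], [0, -0.011, 0]], "hand": -1}}

```text
t: 27.65
ee_pos: [563.1, 162.3, 25.9]
orientation: [2.23, 2.02, 0.179]
ft_force: [-0.2, -0.0, -0.2]
width: 0.5
```

```bash
python3 -c "
from fit import *
st();go(W(-130.2,123,26),84.2,10)"
```

```text
t 27.65 F [-146.6  122.    25.9] force -0.2 -0.1 -0.2
from [563.1 162.3  25.9] travel [ 0.041  -0.0016  0.0004] dr [-0.002 -0.    -0.002]
```

Request:
{"name": "jog_arm", "arguments": {"travel": [[0.006, 0, 0], [0.011, -0.001, 0], [0.016, -0.001, 0], [0.02, -0.002, 0], [0.023, -0.002, 0], [0.026, -0.002, 0], [0.029, -0.002, 0], [0.033, -0.003, 0.001], [0.037, -0.003, 0.001], [0.041, -0.004, 0.001]], "dr": [[0, 0, 0], [0, 0, 0], [0, 0, 0], [0, 0, 0], [0, 0, 0], [0, 0, 0], [0, 0, 0], [0, 0, 0], [0, 0, 0], [0, 0, 0]], "hand": -1}}

```text
t: 28.65
ee_pos: [574.6, 160.5, 24.8]
orientation: [2.234, 2.023, 0.168]
ft_force: [-15.3, 7.2, 5.5]
width: 0.3
```

```bash
python3 -c "
from fit import *
st();meas('m15')
for p in [(-165,123,26),(-165,123,110),(-190,-120,110),(-213,-262,110)]: go(W(*p),84.2,10)"
```

```text
t 28.65 F [-134.9  121.3   24.8] force -15.9 5.7 5.5
top box rear/front rel. rail face, slopes [(-94.6, -0.12), (-15.3, -0.33)] mid -55.0 y [-154.9, 137.0] railslope -0.56 face 0.4
scene box rear/front rel. rail face, slopes [(-117.3, -0.71), (-4.1, -0.63)] mid -60.7 y [-154.9, 141.2] railslope -0.14 face -0.2
from [574.8 160.4  24.8] travel [-0.0749  0.0119  0.0031] dr [-0.    -0.006 -0.001]
from [574.8 160.4  24.8] travel [-0.0749  0.0119  0.2131] dr [-0.    -0.006 -0.001]
from [574.8 160.4  24.8] travel [-0.1987 -0.5861  0.2131] dr [-0.    -0.006 -0.001]
from [574.8 160.4  24.8] travel [-0.2919 -0.9334  0.2131] dr [-0.    -0.006 -0.001]
```

Request:
{"name": "jog_arm", "arguments": {"travel": [[-0.04, 0.004, 0.002], [-0.075, 0.01, 0.04], [-0.09, 0.01, 0.14], [-0.1, -0.03, 0.21], [-0.12, -0.14, 0.21], [-0.145, -0.26, 0.21], [-0.17, -0.38, 0.21], [-0.195, -0.5, 0.21], [-0.225, -0.62, 0.21], [-0.25, -0.74, 0.21]], "dr": [[0, -0.006, 0], [0, -0.006, 0], [0, -0.006, 0], [0, -0.006, 0], [0, -0.006, 0], [0, -0.006, 0], [0, -0.006, 0], [0, -0.006, 0], [0, -0.006, 0], [0, -0.006, 0]], "hand": -1}}

```text
t: 29.75
ee_pos: [474.3, -137.3, 109.1]
orientation: [2.228, 2.018, 0.179]
ft_force: [0.1, -0.2, -0.2]
width: 0.6
```

```bash
python3 -c "
from fit import *
st();go(W(-213,-262,110),84.2,10);go(W(-213,-262,48),84.2,10);go(W(-213,-242,48),84.2,10)"
```

```text
t 29.75 F [-204.5 -185.1  109.1] force 0.1 -0.2 -0.2
from [ 474.3 -137.3  109.1] travel [-0.0407 -0.1891  0.0023] dr [-0.     0.001 -0.002]
from [ 474.3 -137.3  109.1] travel [-0.0407 -0.1891 -0.1527] dr [-0.     0.001 -0.002]
from [ 474.3 -137.3  109.1] travel [-0.0356 -0.1393 -0.1527] dr [-0.     0.001 -0.002]
```

Request:
{"name": "jog_arm", "arguments": {"travel": [[-0.02, -0.1, 0], [-0.04, -0.189, 0], [-0.04, -0.189, 0], [-0.04, -0.189, -0.07], [-0.04, -0.189, -0.153], [-0.04, -0.189, -0.153], [-0.04, -0.175, -0.153], [-0.037, -0.16, -0.153], [-0.036, -0.15, -0.153], [-0.036, -0.14, -0.153]], "dr": [[0, 0, 0], [0, 0, 0], [0, 0, 0], [0, 0, 0], [0, 0, 0], [0, 0, 0], [0, 0, 0], [0, 0, 0], [0, 0, 0], [0, 0, 0]], "hand": -1}}

```text
t: 30.75
ee_pos: [460.8, -192.9, 49.1]
orientation: [2.225, 2.018, 0.18]
ft_force: [0.3, 0.1, 0.9]
width: 0.2
```

```bash
cat > k.py <<'E'
from fit import *
import sys
st()
o=telemetry.get_obs()["ee_pos"];d=float(sys.argv[1])
for th in np.radians(np.arange(0,91,10)):
    K=np.array([-137.5-75*np.cos(th),-215+75*np.sin(th)])-d*np.array([np.sin(th),np.cos(th)])
    print(round(np.degrees(th)),K.round(0),((W(*K,48)-o)/400).round(3))
E
python3 k.py 21
```

```text
t 30.75 F [-212.3 -241.8   49.1] force 0.3 0.1 0.9
0 [-212. -236.] [ 0.001  0.015 -0.003]
10 [-215. -223.] [-0.002  0.048 -0.003]
20 [-215. -209.] [ 0.001  0.082 -0.003]
30 [-213. -196.] [ 0.01   0.115 -0.003]
40 [-208. -183.] [ 0.025  0.146 -0.003]
50 [-202. -171.] [ 0.044  0.173 -0.003]
60 [-193. -161.] [ 0.068  0.197 -0.003]
70 [-183. -152.] [ 0.096  0.217 -0.003]
80 [-171. -145.] [ 0.127  0.231 -0.003]
90 [-158. -140.] [ 0.16   0.24  -0.003]
```

Request:
{"name": "jog_arm", "arguments": {"travel": [[0.001, 0.008, -0.003], [0.001, 0.015, -0.003], [0, 0.032, -0.003], [-0.002, 0.048, -0.003], [-0.001, 0.065, -0.003], [0.001, 0.082, -0.003], [0.005, 0.099, -0.003], [0.01, 0.115, -0.003], [0.017, 0.131, -0.003], [0.025, 0.146, -0.003]], "dr": [[0, 0, 0], [0, 0, 0], [0, 0, 0], [0, 0, 0], [0, 0, 0], [0, 0, 0], [0, 0, 0], [0, 0, 0], [0, 0, 0], [0, 0, 0]], "hand": -1}}

```text
t: 31.75
ee_pos: [471.1, -134.0, 47.9]
orientation: [2.225, 2.018, 0.18]
ft_force: [1.2, -1.4, -0.0]
width: 0.7
```

```bash
python3 k.py 21
python3 - <<'E'
from fit import *
b=shot("scene","s20.png")["pixels"][130:290,180:410]
cv2.imwrite("pics/c4.png",cv2.convertScaleAbs(cv2.resize(b,(690,480),interpolation=3)[:,:,::-1],alpha=1.8))
E
```

```text
t 31.75 F [-208.  -182.2   47.9] force 1.3 -1.3 -0.0
0 [-212. -236.] [-0.025 -0.133  0.   ]
10 [-215. -223.] [-0.028 -0.099  0.   ]
20 [-215. -209.] [-0.025 -0.065  0.   ]
30 [-213. -196.] [-0.016 -0.032  0.   ]
40 [-208. -183.] [-0.001 -0.002  0.   ]
50 [-202. -171.] [0.018 0.026 0.   ]
60 [-193. -161.] [0.042 0.05  0.   ]
70 [-183. -152.] [0.07  0.069 0.   ]
80 [-171. -145.] [0.101 0.084 0.   ]
90 [-158. -140.] [0.134 0.092 0.   ]
```

View pics/c4.png

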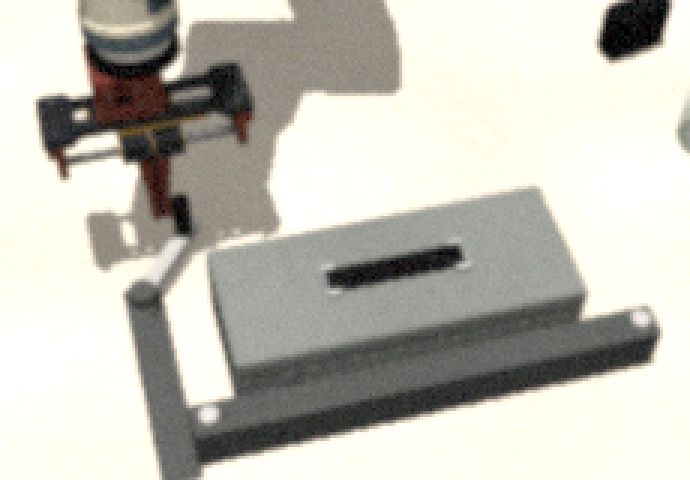

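The picture shows the keeper about halfway round, with the knob at (181,215) against the fingers. I'll carry on.

Request:
{"name": "jog_arm", "arguments": {"travel": [[0.008, 0.012, 0], [0.018, 0.026, 0], [0.03, 0.038, 0], [0.042, 0.05, 0], [0.056, 0.06, 0], [0.07, 0.069, 0], [0.085, 0.077, 0], [0.101, 0.084, 0], [0.115, 0.088, 0], [0.125, 0.091, 0]], "dr": [[0, 0, 0], [0, 0, 0], [0, 0, 0], [0, 0, 0], [0, 0, 0], [0, 0, 0], [0, 0, 0], [0, 0, 0], [0, 0, 0], [0, 0, 0]], "hand": -1}}

```text
t: 32.8
ee_pos: [521.8, -96.9, 47.8]
orientation: [2.225, 2.019, 0.18]
ft_force: [-0.6, -0.1, 0.2]
width: 0.4
```

Request:
{"name": "jog_arm", "arguments": {"travel": [[0.002, 0, 0], [0.005, 0, 0], [0.007, 0, 0], [0.009, 0, 0], [0.011, 0, 0], [0.013, 0, 0], [0.015, 0, 0], [0.017, 0, 0], [0.018, 0, 0], [0.019, 0, 0]], "dr": [[0, 0, 0], [0, 0, 0], [0, 0, 0], [0, 0, 0], [0, 0, 0], [0, 0, 0], [0, 0, 0], [0, 0, 0], [0, 0, 0], [0, 0, 0]], "hand": -1}}

```text
t: 33.8
ee_pos: [527.1, -96.6, 47.4]
orientation: [2.228, 2.021, 0.176]
ft_force: [-9.6, -1.5, 6.9]
width: 0.4
```

```bash
python3 -c "
from fit import *
st()
P=cloud(imaging.get_image('scene'))
m=(P[...,2]>22)&(P[...,2]<34)
F2=(P[...,:2]-O);X=F2@FX_;Y=F2@FY_
m&=(X>-160)&(X<-120)&(Y>-235)&(Y<-120)
print(m.sum(),np.c_[X[m],Y[m]][::8].round(0).tolist())
go(W(-200,-137,50),84.2,10)"
```

```text
t 33.8 F [-156.1 -139.3   47.4] force -9.4 -2.5 6.9
161 [[-142.0, -159.0], [-139.0, -159.0], [-143.0, -178.0], [-136.0, -157.0], [-143.0, -199.0], [-138.0, -176.0], [-134.0, -155.0], [-139.0, -202.0], [-135.0, -179.0], [-129.0, -159.0], [-140.0, -208.0], [-132.0, -188.0], [-131.0, -167.0], [-137.0, -211.0], [-131.0, -191.0], [-137.0, -225.0], [-131.0, -204.0], [-129.0, -183.0], [-130.0, -207.0], [-127.0, -216.0], [-125.0, -211.0]]
from [527.1 -96.6  47.4] travel [-0.1086  0.0168  0.0065] dr [-0.    -0.001 -0.003]
```

The force rose to 9 N, which means the keeper has reached its stop. I'll back off and check.

Request:
{"name": "jog_arm", "arguments": {"travel": [[-0.02, 0.002, 0], [-0.06, 0.006, 0], [-0.11, 0.012, 0], [-0.2, 0.03, 0.06], [-0.24, 0.06, 0.16], [-0.24, 0.15, 0.25], [-0.24, 0.27, 0.3], [-0.24, 0.39, 0.35], [-0.24, 0.51, 0.35], [-0.24, 0.6, 0.35]], "dr": [[0, 0, 0], [0, 0, 0], [0, 0, 0], [0, 0, 0], [0, 0, 0], [0, 0, 0], [0, 0, 0], [0, 0, 0], [0, 0, 0], [0, 0, 0]], "hand": -1}}

```text
t: 34.85
ee_pos: [431.9, 146.1, 189.0]
orientation: [2.226, 2.021, 0.183]
ft_force: [1.2, 0.1, 0.2]
width: 0.6
```

Request:
{"name": "jog_arm", "arguments": {"travel": [[-0.1, 0.1, 0], [-0.2, 0.18, 0.05], [-0.2, 0.28, 0.05], [-0.2, 0.38, 0.05], [-0.2, 0.4, 0.05], [-0.2, 0.4, 0.05], [-0.2, 0.4, 0.05], [-0.2, 0.4, 0.05], [-0.2, 0.4, 0.05], [-0.2, 0.4, 0.05]], "dr": [[0, 0, 0], [0, 0, 0], [0, 0, 0], [0, 0, 0], [0, 0, 0], [0, 0, 0], [0, 0, 0], [0, 0, 0], [0, 0, 0], [0, 0, 0]], "hand": -1}}

```text
t: 35.85
ee_pos: [352.1, 305.3, 209.0]
orientation: [2.227, 2.019, 0.183]
ft_force: [-0.4, 0.5, -0.0]
width: 0.7
```

Run:
```python
from fit import *
st();meas('m16')
for n in("top","scene"):
    P=np.load(f"pics/m16{n}.png.npz")["P"];d=P[...,:2]-O;X=d@FX_;Y=d@FY_
    m=(P[...,2]>60)&(P[...,2]<76)&(X>-160)&(X<-127)&(Y>-160)&(Y<-120); print(n,"knob",m.sum(),np.median(X[m]),np.median(Y[m]))
a=np.load("pics/m16top.png.npz")["rgb"][120:270,170:370];b=np.load("pics/m16scene.png.npz")["rgb"][150:300,180:410]
o=np.hstack([cv2.resize(a,(400,300),interpolation=3),cv2.copyMakeBorder(cv2.resize(b,(400,261),interpolation=3),0,39,0,0,0)])
cv2.imwrite("pics/c5.png",cv2.convertScaleAbs(o[:,:,::-1],alpha=1.8))
```

```text
t 35.85 F [-370.9  242.8  209. ] force -0.5 0.4 -0.0
top box rear/front rel. rail face, slopes [(-69.9, -34.92), (-6.7, -6.2)] mid -38.3 y [-155.3, 19.0] railslope -0.35 face -0.0
scene box rear/front rel. rail face, slopes [(-119.1, -0.43), (-6.2, -0.59)] mid -62.6 y [-155.1, 141.4] railslope -0.29 face 2.0
top knob 20 -139.3119206318815 -137.36576512740294
scene knob 22 -137.13071405958777 -137.74356900444684
```

View pics/c5.png

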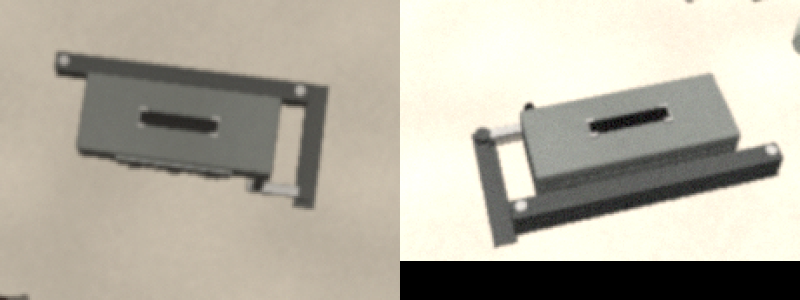

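```bash
python3 -c "
from workcell import ticket; print(ticket.close_job())"
```

```text
the job is handed in; nothing more can be done
None
```

The toolbox is in its frame with both buffers pressed in, and the keeper is swung round behind it. I handed the job in at about 36 s.

- **Pushing:** I walked the box forward with closed fingertips about 25 mm above the bench, alternating corners. The pushes were on the bare steel about 130 mm either side of centre, clear of the drawers. I only read the force at the end of each one-second move. The highest reading was about 17 N, on the last left push, and most were 8 to 14 N. A brief peak between readings would not have shown. The box stayed within about 4° of the frame at every measurement.
- **Box position:** In the last check the box was about 0.3° out of line, and I estimate the left buffer pressed in about 5 mm and the right about 4 mm. The final figure comes from the scene camera, because the last top-view fit failed. The two cameras had differed by about 1.7 mm throughout, so take those presses as good to about 1 mm.
- **Keeper:** It reached its stop at about 9 N of fingertip push. Both cameras then put the knob within about 3 mm of the fully closed position.
- **Other things:** The arm was well clear and touching nothing at hand-in. I did not go near the jar, tape or wrench, and did not re-measure them.

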